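Clamp the tall casting mould with its draw latch

TASK

Two plaster casting moulds stand open on the table. Close the taller one, the one with the round pour hole: swing its wire bail over the keeper so that the cross bar drops behind the lip, then push the lever all the way over and down past centre, so that the two halves are drawn together and stay clamped. Leave the low mould open as it is and do not disturb the things round about.

Things in the scene. Friction and masses are not known exactly. Their poses are not given: they have to be found in the camera images.
- tall_pivot (a point): The tall plaster mould, to be closed: two half blocks 90 mm wide, top 72 mm above the table, a round pour hole 32 mm across on the seam. This point: hinge axis of its latch lever, 85 mm above the table, 13 mm above the mould's top. x = level, from lever towards keeper; y = along the hinges; z up. The latch lies at y = 0. The mould's 184 x 104 mm board is centred at x +22, y +18 mm and fixed.
- tall_handle_tip (a point): Tip of the tall mould's lever handle, a plain steel tab 18 mm wide and 4 mm thick; the tip is 61 mm from the hinge axis.
- tall_lever (a joint): Lever angle (rad), -0.35 to 1.745. At 0 the handle stands nearly upright, leaning 10 degrees towards the keeper (+x); growing values swing it over to -x. At 1.745 it lies level, pointing to -x, 13 mm above the mould's top: fully closed (dead centre about 1.45). Stays where left; with the bail hooked the push grows to 2 or 3 N.
- tall_bar (a point): Middle of the cross bar of the tall mould's wire bail: a steel loop 4.4 mm thick, 25 mm wide, 72 mm long, hinged on the lever 18 mm from the lever's axis (above it when the lever is at 0). At the start the bail stands on end round the handle, its bar about 28 mm higher than the handle tip and pushable there from the side away from the keeper.
- tall_bail (a joint): Bail angle (rad) relative to the lever; lever + bail = the bail's angle above level, from +x. Light friction holds it near upright (1.3 to 1.8); once pushed over towards the keeper below about 0.9 it falls by its own weight, and with the lever within 0.2 rad of 0 the bar comes down a few mm beyond the keeper's lip.
- tall_keeper (a point): Foot of the keeper's lip, on the side away from the lever: an upright steel lip 14 mm wide and 13 mm high on the sliding half, leaning slightly away from the lever. Axes as at the pivot. The hooked bar's centre rests about 2 mm above this point and up to 8 mm beyond it (+x).
- tall_half (a joint): How far the tall mould's sliding half (with the keeper) is drawn towards the other half (m): 0 at the start, with a 14 mm gap held open by a spring (1300 N/m); about 0.0075 when the latch is closed.
- low_pivot (a point): The low plaster mould, to be left open: same latch, but its top is 46 mm above the table, with no pour hole. This point: hinge axis of its latch lever, 59 mm above the table, 13 mm above the mould's top. x = level, from lever towards keeper; y = along the hinges; z up. The latch lies at y = 0. The mould's 184 x 104 mm board is centred at x +22, y +18 mm and fixed.
- low_handle_tip (a point): Tip of the low mould's lever handle, a plain steel tab 18 mm wide and 4 mm thick; the tip is 61 mm from the hinge axis.
- low_lever (a joint): Lever angle (rad), -0.35 to 1.745. At 0 the handle stands nearly upright, leaning 10 degrees towards the keeper (+x); growing values swing it over to -x. At 1.745 it lies level, pointing to -x, 13 mm above the mould's top: fully closed (dead centre about 1.45). Stays where left; with the bail hooked the push grows to 2 or 3 N.
- low_bar (a point): Middle of the cross bar of the low mould's wire bail: a steel loop 4.4 mm thick, 25 mm wide, 72 mm long, hinged on the lever 18 mm from the lever's axis (above it when the lever is at 0). At the start the bail stands on end round the handle, its bar about 28 mm higher than the handle tip and pushable there from the side away from the keeper.
- low_bail (a joint): Bail angle (rad) relative to the lever; lever + bail = the bail's angle above level, from +x. Light friction holds it near upright (1.3 to 1.8); once pushed over towards the keeper below about 0.9 it falls by its own weight, and with the lever within 0.2 rad of 0 the bar comes down a few mm beyond the keeper's lip.
- low_keeper (a point): Foot of the keeper's lip, on the side away from the lever: an upright steel lip 14 mm wide and 13 mm high on the sliding half, leaning slightly away from the lever. Axes as at the pivot. The hooked bar's centre rests about 2 mm above this point and up to 8 mm beyond it (+x).
- tape: Brown tape roll, 60 x 60 x 24 mm, lying flat; origin at its underside. To be left alone.
- cup: Translucent plastic cup, 75 mm across, 90 mm high; origin at its underside. To be left alone.

How it is judged:
On the way:
1. the cross bar of the tall mould's bail is down behind the lip of its keeper (z of tall_bar in the frame of tall_keeper below 0.008 m and x of tall_bar in the frame of tall_keeper above -0.003 m), for 0.1 s.
At the end, for the whole second after the job is handed in: The tall mould's lever lies down past centre (joint over 1.6 rad), its bail bar is behind the keeper's lip, and its sliding half is drawn in by more than 5 mm, all holding by itself with the robot clear (value of joint tall_lever above 1.6 rad and value of joint tall_half above 0.005 m and z of tall_bar in the frame of tall_keeper below 0.01 m and x of tall_bar in the frame of tall_keeper above -0.003 m); the robot touches nothing.
It fails at once if the low mould's latch is worked (its handle tip or bail bar moved by more than 25 mm) (distance of any of low_handle_tip, low_bar from where it was at the start of the episode above 0.025 m).
It fails at once if the tape roll or the plastic cup is moved by more than 30 mm (distance of any of tape, cup from where it was at the start of the episode above 0.03 m).
It also fails if it takes over 35 s, if anything falls off the work surface, if the arm or the gripper's body presses on something with over 40 N, if the wrist force passes 120 N, or if a joint passes its speed limit or range.

ROBOT

A 7-joint arm with a two-finger parallel gripper is mounted at the origin on a cart in front of the work surface, level with it; the furniture and walls round the work are solid. World frame = base frame: x ahead of the robot, y to its left, z up, the work surface at z = 0. Lengths are in m, angles in rad, forces in N, time in s.
With the tool pointing down it reaches from about 0.4 to 0.85 m from the base axis. Payload 10.4 kg.
Tool frame: the origin (TCP) lies at the very end of the fingers, on their centre line; the grasp point (between the pads) lies 19 mm behind it (manip.pinch_z is the distance from the TCP to the grasp point, in m); z points along the fingers, y is the line along which they close (so a half turn about z gives the same grasp; the last joint's range is limited). The gripper opens to 85 mm and grips with 20 to 120 N. Pads are 22 mm wide; open, the fingers measure 114 mm over their backs; the gripper's body (76 mm by 85 mm) begins 54 mm behind the grasp point. The pads swing forward as they close: fully open they stand 13 mm farther back than shut.
Start: joints at [1.269, 0.332, -0.065, 1.46, 0.022, 1.35, -0.088], TCP at [0.172, -0.601, 0.231] pointing down, gripper open.
Joint ranges: [-2.6, 2.6], [-0.5, 2.12], [-1.47, 1.34], [0.16, 2.42], [-1.27, 4.41], [0.06, 2.06], [-2.6, 2.6]. Speed limits (rad/s): [2.22, 2.22, 2.79, 2.79, 3.14, 3.14, 3.14].

INTERFACE

Orientations are given as a unit quaternion [x, y, z, w].
In Python, from workcell import manip gives the robot as it stands. The module is installed in compiled form; this text tells all that it offers.
- The arm moves only by the shell command python3 -m creep 'ROWS' [OPENING] [FORCE]. ROWS is a JSON object of lists of equal length, an entry for each row: "slide": the shift along the tool's x, y, z in m, a list of three; "twist": the turn about the tool's z in degrees. A call has 1 to 8 rows; each row shifts and turns the commanded pose from where the row before left it, along the tool's axes as they then stand; what a row does not reach is not made up. A row lasts 1/8 s, in which the tool goes at most 62.5 mm and 10.7 degrees, less where a joint would pass 70% of its speed; a pose out of reach is approached as far as the arm can. A call with a gripper value outside its range is refused whole. OPENING is the opening in per cent of the stroke, from 0 (shut) to 100 (fully open), set as the call begins (- or left out, the last holds). The fingers move at their own pace and stop on an object; FORCE is the grip in N (left out, the last holds). Time passes only in rows, so rows that do not move let the fingers close. It gives the time, the measured TCP pose, the force, the opening and the grip force at its end, in the units of the state.
- manip.get_obs(): the state, without advancing time (a new reading comes with each control period).
- manip.camera(name): name is "scene" or "top" or "wrist"; returns (picture, depth): 480x640x3 uint8, blue, green, red; 480x640 float32, m along the optical axis (not along the pixel's ray), 0 where there is no reading.
- manip.camera_params(name): a dict with "intrinsics" (3x3 intrinsics, pixels), "R" (3x3) and "t" (3): a world point X has camera coordinates R X + t. Camera axes: x right, y down, z forward; pixel columns grow to the right and rows downward; lengths in m; the calibration is good to about 2 mm. A picture is of the moment at which its call begins: read the wrist's pose just before it. camera_params takes no time and is no camera call; for the wrist camera it gives the pose at the moment of the call.
- manip.hand_in(): hands the job in; it is judged then, once.
The state is a dict: "clock": time; "joint_pos": joint angles; "joint_velocities": joint speeds; "tau": joint torques, N m; "position": TCP position; "ee_rot": TCP orientation; "ft_force": force on the tool from outside, world axes, zero at the start; "torque": the same for the moment, N m; "grip_width": opening from 0.0 (shut) to 1.0 (fully open); "grasp_force": force on a finger pad.
Only numpy, scipy, OpenCV 4.12 (cv2) and the standard library are available. Lean on these libraries where they do the work, as an engineer would, in place of code of your own. Each camera call takes 0.05 s, during which the arm holds its last target. There are 200 camera calls.

## Working session

There is one attempt and no reset: what is moved stays moved. The work goes in short steps, Python scripts to look and compute and a shell command to move; the robot and the scene stay as the last step left them, time stands still between calls to the robot, and variables do not carry over. Pictures are saved under pics/ and viewed, at most 10 in all, crops included, and the job is handed in when it is done.

```bash
mkdir -p pics
python3 - <<'E'
from workcell import manip
import cv2,numpy as np
for n in("scene","top"):
    im,d=manip.camera(n); cv2.imwrite(f"pics/{n}0.png",im); np.save(f"pics/{n}0.npy",d)
    p=manip.camera_params(n); print(n,p["intrinsics"],p["R"],p["t"],(d>0).mean())
o=manip.get_obs();print(o["clock"],o["position"],o["ee_rot"],o["grip_width"])
E
```

```text
scene [[507.11144805   0.         328.1232945 ]
 [  0.         507.11144805 243.81531698]
 [  0.           0.           1.        ]] [[ 0.86897964 -0.49484371 -0.00202324]
 [-0.40918161 -0.71623976 -0.56530613]
 [ 0.27828906  0.49206739 -0.82487871]] [-0.47015833  0.38635257  0.72456188] 0.9958268229166667
top [[618.51455351   0.         317.66992736]
 [  0.         618.51455351 239.52243736]
 [  0.           0.           1.        ]] [[-0.02662035 -0.99958952 -0.01059012]
 [-0.99844502  0.02710594 -0.04871147]
 [ 0.04897853  0.00927694 -0.99875675]] [0.14146609 0.59502158 1.22620629] 0.9961067708333333
0.1 [ 0.17193347 -0.60054179  0.23058673] [ 9.90293853e-01  1.38988006e-01 -1.12231063e-04 -6.37664602e-04] 0.9968694571386231
```

View pics/scene0.png

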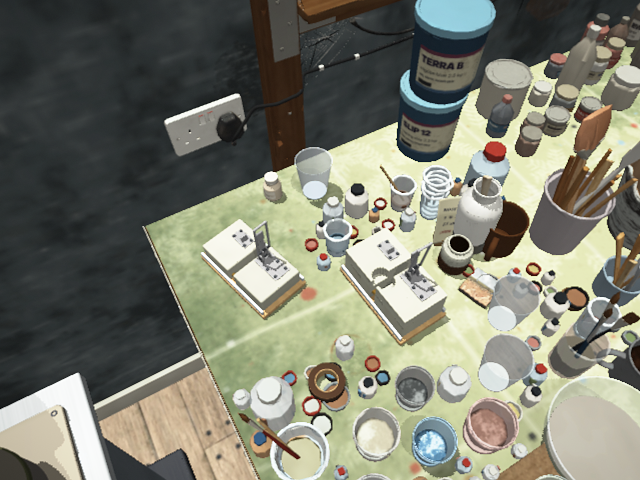

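View pics/top0.png

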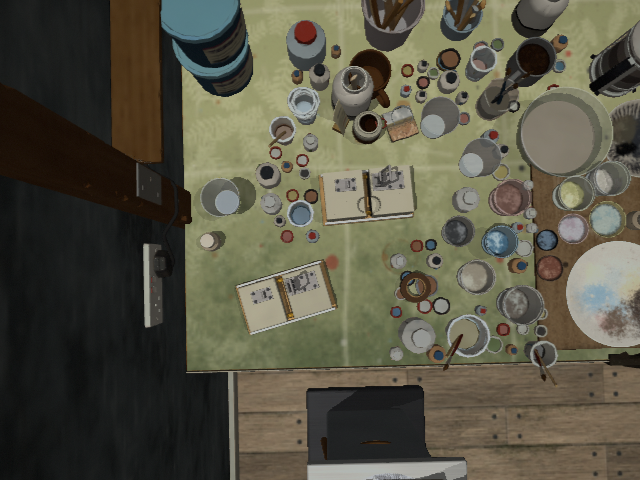

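The tall mould, with the pour hole, is at top-image pixel (367,195) and at scene pixel (393,285). Its lever is on the right at about (388,178) in top and its keeper on the left at about (345,184). The low mould is at (286,297) in top. I'll zoom in on both views next.

Run:
```python
import cv2,numpy as np
a=cv2.imread("pics/top0.png")[155:235,310:420]; b=cv2.imread("pics/scene0.png")[220:345,335:455]
a=cv2.resize(a,None,fx=5,fy=5,interpolation=cv2.INTER_CUBIC);b=cv2.resize(b,None,fx=4.7,fy=4.7,interpolation=cv2.INTER_CUBIC)
cv2.imwrite("pics/a.png",a);cv2.imwrite("pics/b.png",b)
```

```text
(no output)
```

View pics/a.png

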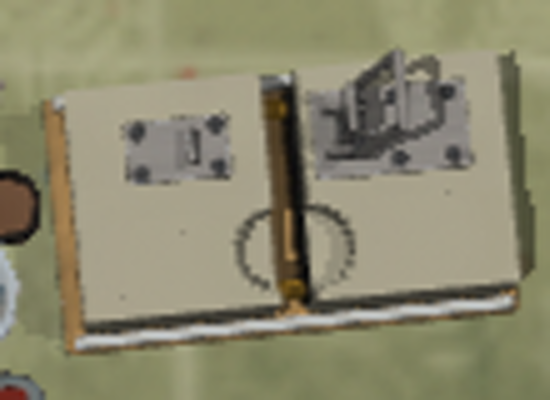

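View pics/b.png

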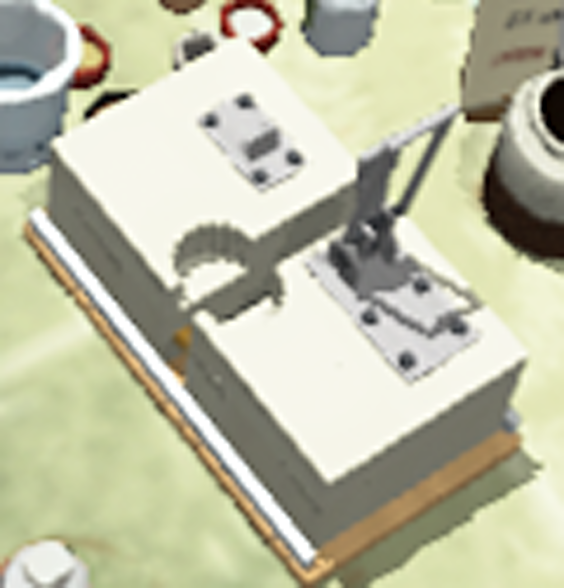

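```bash
cat > h.py <<'E'
import numpy as np
from workcell import manip
def ray(n,uv,z,p=None):
    p=p or manip.camera_params(n); uv=np.atleast_2d(np.array(uv,float))
    r=np.c_[uv,np.ones(len(uv))]@np.linalg.inv(p["intrinsics"]).T@p["R"]; c=-p["R"].T@p["t"]
    return c+r*((z-c[2])/r[:,2])[:,None]
def cloud(n,d,p=None):
    p=p or manip.camera_params(n); v,u=np.nonzero(d>0); z=d[v,u]
    c=(np.c_[u,v,np.ones(len(u))]@np.linalg.inv(p["intrinsics"]).T)*z[:,None]
    return (c-p["t"])@p["R"],u,v
E
python3 - <<'E'
from h import *
np.set_printoptions(precision=4,suppress=True)
T=lambda l:np.array(l)/5+[310,155]-.4
S=lambda l:np.array(l)/4.7+[335,220]-.4
print("top edges",ray("top",T([[85,320],[520,288],[65,90],[510,55]]),.072))
print("keeper screws top",ray("top",T([[135,130],[217,123],[140,174],[222,167]]),.075).mean(0), "lever screws",ray("top",T([[445,90],[453,153],[400,157],[193,145]]),.075))
print("keeper screws scene",ray("scene",S([[210,120],[245,101],[260,176],[293,158]]),.075).mean(0),"lever", ray("scene",S([[421,287],[458,328],[370,318],[406,360]]),.075))
for n in("scene","top"):
    P,u,v=cloud(n,np.load(f"pics/{n}0.npy"))
    c=ray("top",[[367,195]],.072)[0]
    m=(abs(P[:,:2]-c[:2]).max(1)<.11)&(P[:,2]>.09)&(P[:,2]<.2)
    o=np.argsort(P[m][:,2]); print(n,m.sum()); print(np.c_[P[m],u[m],v[m]][o][::-max(1,m.sum()//40)])
E
```

```text
top edges [[ 0.6355  0.1067  0.072 ]
 [ 0.6432 -0.0603  0.072 ]
 [ 0.7245  0.112   0.072 ]
 [ 0.7332 -0.0595  0.072 ]]
keeper screws top [0.7002 0.0691 0.075 ] lever screws [[ 0.7199 -0.0337  0.075 ]
 [ 0.6956 -0.036   0.075 ]
 [ 0.6946 -0.0157  0.075 ]
 [ 0.7014  0.0635  0.075 ]]
keeper screws scene [0.7008 0.067  0.075 ] lever [[ 0.718  -0.0166  0.075 ]
 [ 0.7195 -0.0368  0.075 ]
 [ 0.6948 -0.018   0.075 ]
 [ 0.696  -0.0382  0.075 ]]
scene 308
[[  0.6975  -0.0095   0.1795 421.     248.    ]
 [  0.7131  -0.0088   0.1779 429.     244.    ]
 [  0.6967  -0.0113   0.177  421.     250.    ]
 [  0.7006  -0.0111   0.1765 423.     249.    ]
 [  0.6982  -0.0093   0.176  421.     249.    ]
 [  0.713   -0.007    0.1757 428.     244.    ]
 [  0.7183  -0.0051   0.1749 430.     242.    ]
 [  0.7145  -0.0082   0.1735 429.     245.    ]
 [  0.6926  -0.0087   0.1684 417.     253.    ]
 [  0.7186  -0.0077   0.1643 430.     247.    ]
 [  0.7169  -0.0058   0.1604 428.     248.    ]
 [  0.7188  -0.0067   0.1574 429.     249.    ]
 [  0.6923  -0.0051   0.1525 414.     257.    ]
 [  0.7174  -0.0031   0.14
[... 3267 characters left out ...]
  0.1086 382.     186.    ]
 [  0.6962   0.0019   0.108  382.     183.    ]
 [  0.6909   0.0038   0.1059 381.     186.    ]
 [  0.6984   0.0016   0.1055 382.     182.    ]
 [  0.6987   0.0034   0.1042 381.     182.    ]
 [  0.7006  -0.0005   0.1033 383.     181.    ]
 [  0.7044   0.0012   0.1032 382.     179.    ]
 [  0.699    0.005    0.1022 380.     182.    ]
 [  0.6991  -0.0008   0.1001 383.     182.    ]
 [  0.6996   0.0084   0.0983 378.     182.    ]
 [  0.7059   0.0079   0.0942 378.     179.    ]
 [  0.6985   0.0099   0.0935 377.     183.    ]
 [  0.6986   0.006    0.0921 379.     183.    ]
 [  0.7121   0.0093   0.0914 377.     176.    ]
 [  0.7123   0.0111   0.0902 376.     176.    ]]
```

Run:
```python
from h import *
P,u,v=cloud("top",np.load("pics/top0.npy"))
a=np.array([.172,-.6]);b=np.array([.706,-.06])
for k in np.linspace(0,1,12):
    c=a+k*(b-a); m=abs(P[:,:2]-c).max(1)<.08
    print(c.round(2),np.percentile(P[m][:,2],99.8).round(3) if m.any() else None)
m=(abs(P[:,:2]-[.706,.0])<[.1,.1]).all(1);print(P[m][:,2].max())
for dx in(.05,.075,.1,.13):
  m=(P[:,0]>.706+dx-.02)&(P[:,0]<.706+dx)&(abs(P[:,1])<.09);print(dx,P[m][:,2].max())
from scipy.spatial.transform import Rotation as R
o=manip.get_obs();M=R.from_quat(o["ee_rot"]).as_matrix();print(M.round(3))
th=np.arctan2(.048,.999); print("twist",np.degrees(np.arctan2(M[1,0],M[0,0])-th))
print("move xy in present tool axes",M.T@np.array([.7055-.172,-.060+.6,0]))
```

```text
[ 0.17 -0.6 ] -0.738
[ 0.22 -0.55] -0.738
[ 0.27 -0.5 ] 0.014
[ 0.32 -0.45] 0.033
[ 0.37 -0.4 ] 0.033
[ 0.41 -0.35] 0.097
[ 0.46 -0.31] 0.087
[ 0.51 -0.26] 0.087
[ 0.56 -0.21] 0.085
[ 0.61 -0.16] 0.071
[ 0.66 -0.11] 0.089
[ 0.71 -0.06] 0.176
0.17895840465443336
0.05 0.006798789767502285
0.075 0.006243010954805861
0.1 0.08763463959758305
0.13 0.12113146899710779
[[ 0.961  0.275 -0.   ]
 [ 0.275 -0.961  0.001]
 [-0.    -0.001 -1.   ]]
twist 13.22775181697025
move xy in present tool axes [ 6.61538200e-01 -3.72275779e-01  4.51992671e-04]
```

```bash
python3 -m creep '{"slide":[[0,0,-0.01],[0,0,-0.01],[0.043,-0.0395,0],[0.043,-0.0395,0],[0.043,-0.0395,0],[0.043,-0.0395,0],[0.043,-0.0395,0],[0.043,-0.0395,0]],"twist":[6.6,6.6,0,0,0,0,0,0]}' 0
```

```text
clock: 1.1
position: [0.4192, -0.3501, 0.2512]
ee_rot: [1.0, 0.024, -0.0, 0.0]
ft_force: [0.4, -0.8, 0.4]
grip_width: 0.004
grasp_force: 0.0
```

```bash
python3 -m creep '{"slide":[[0.043,-0.0395,0],[0.043,-0.0395,0],[0.043,-0.0395,0],[0.043,-0.0395,0],[0.043,-0.0395,0],[0.043,-0.0395,0],[0.042,-0.039,0],[0,0,0]],"twist":[0,0,0,0,0,0,0,0]}'
python3 - <<'E'
from h import *
import cv2
im,d=manip.camera("wrist");p=manip.camera_params("wrist");cv2.imwrite("pics/w1.png",im)
P,u,v=cloud("wrist",d,p)
m=(abs(P[:,0]-.705)<.03)&(abs(P[:,1])<.03)&(P[:,2]>.13)&(P[:,2]<.2)
print(m.sum(),-p["R"].T@p["t"]);q=P[m]
if m.sum():
  b=q[q[:,2]>.168];print(b.mean(0),b.min(0),b.max(0)); b=q[(q[:,2]<.152)&(abs(q[:,0]-.705)<.007)];print(b.mean(0),b.max(0))
E
```

```text
clock: 2.1
position: [0.7057, -0.0555, 0.249]
ee_rot: [1.0, 0.028, -0.001, -0.002]
ft_force: [0.1, -0.1, 0.3]
grip_width: -0.003
grasp_force: 0.0
614 [ 0.78516859 -0.05472306  0.39132426]
[ 0.70652219 -0.01033162  0.17493338] [ 0.69062424 -0.01310742  0.16839242] [ 0.71978966 -0.00699274  0.17762265]
[0.70526677 0.00334878 0.14165334] [0.71197283 0.00701924 0.14735853]
```

View pics/w1.png

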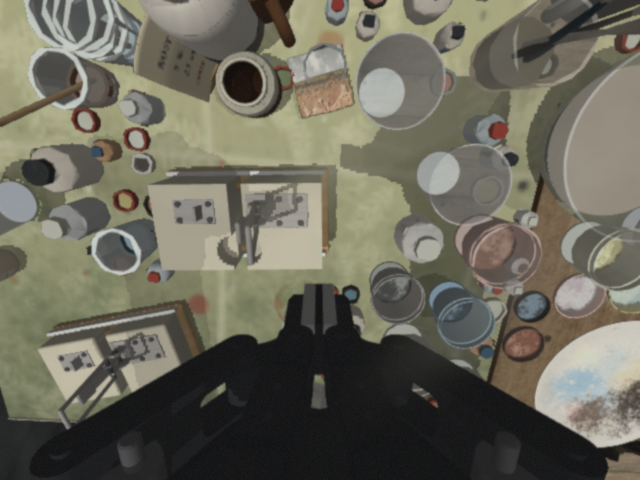

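The bar is at x 0.706, y -0.006 to -0.010, z 0.175. The handle tip is at z 0.147 and the fingers are shut on the pushing side. I'll go down to z ≈ 0.155 and push the bail over above the handle.

```bash
python3 -m creep '{"slide":[[0,0,0.045],[0,0,0.045],[0,0,0.004],[0,-0.015,0],[0,-0.015,0],[0,-0.012,0],[0,-0.012,0],[0,0,0]],"twist":[0,0,0,0,0,0,0,0]}'
python3 - <<'E'
from h import *
P,u,v=cloud("scene",manip.camera("scene")[1])
m=(abs(P[:,0]-.705)<.025)&(abs(P[:,1]-.02)<.06)&(P[:,2]>.1)&(P[:,2]<.153)
q=P[m];b=q[q[:,2]<.15];print(b[np.argsort(b[:,2])][::-8].round(3))
E
```

```text
clock: 3.15
position: [0.7019, -0.0058, 0.1577]
ee_rot: [1.0, 0.025, 0.0, -0.0]
ft_force: [-0.3, -0.6, 0.2]
grip_width: 0.001
grasp_force: 0.0
[[ 0.693  0.006  0.149]
 [ 0.698  0.007  0.146]
 [ 0.697  0.006  0.143]
 [ 0.692  0.005  0.14 ]
 [ 0.699  0.006  0.136]
 [ 0.706  0.005  0.134]
 [ 0.702  0.003  0.131]
 [ 0.697  0.005  0.129]
 [ 0.699  0.004  0.127]
 [ 0.71   0.004  0.124]
 [ 0.718  0.002  0.121]
 [ 0.705  0.006  0.119]
 [ 0.718  0.001  0.118]
 [ 0.699  0.003  0.115]
 [ 0.7    0.005  0.114]
 [ 0.72   0.002  0.112]
 [ 0.701  0.003  0.111]
 [ 0.693  0.     0.109]
 [ 0.702  0.001  0.107]
 [ 0.71  -0.002  0.107]
 [ 0.711 -0.004  0.106]
 [ 0.708  0.001  0.105]
 [ 0.719  0.002  0.105]
 [ 0.715  0.005  0.104]
 [ 0.71   0.     0.101]]
```

```bash
python3 -m creep '{"slide":[[0.003,-0.01,0.001],[0,-0.01,0.001],[0,-0.01,0.001],[0,-0.01,0],[0,-0.01,0],[0,-0.006,0],[0,0,0],[0,0,0]],"twist":[0,0,0,0,0,0,0,0]}'
python3 - <<'E'
from h import *
import cv2
P,u,v=cloud("scene",manip.camera("scene")[1])
im,d=manip.camera("wrist");cv2.imwrite("pics/w2.png",im)
for P in (P,cloud("wrist",d)[0]):
  m=(abs(P[:,0]-.703)<.025)&(abs(P[:,1]-.03)<.07)&(P[:,2]>.079)&(P[:,2]<.15)
  q=P[m];
  for y in np.arange(-.03,.09,.01):
    b=q[abs(q[:,1]-y)<.005];print(round(y,2),len(b),b[:,2].max().round(3) if len(b) else 0)
E
```

```text
clock: 4.2
position: [0.7023, 0.0479, 0.1543]
ee_rot: [1.0, 0.024, 0.0, 0.0]
ft_force: [-0.6, -1.0, -0.4]
grip_width: 0.001
grasp_force: 0.0
-0.03 0 0
-0.02 0 0
-0.01 2 0.081
0.0 209 0.145
0.01 71 0.149
0.02 15 0.1
0.03 23 0.098
0.04 27 0.096
0.05 24 0.091
0.06 51 0.088
0.07 34 0.084
0.08 0 0
-0.03 0 0
-0.02 0 0
-0.01 0 0
0.0 223 0.107
0.01 1124 0.146
0.02 224 0.1
0.03 213 0.097
0.04 202 0.092
0.05 187 0.088
0.06 234 0.086
0.07 19 0.084
0.08 0 0
```

View pics/w2.png

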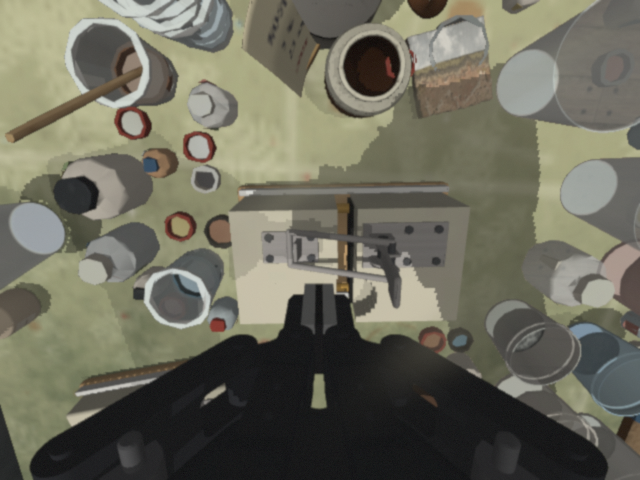

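The bail is down, with the bar at wrist pixel (291,248) just beyond the lip. Next I'll push the handle over from the keeper side.

```bash
python3 -m creep '{"slide":[[0.002,0,0.012],[0,0,0.012],[0,0.015,0],[0,0.015,0],[0,0.016,0],[0,0.008,0.002],[0,0.008,0.003],[0,0,0]],"twist":[0,0,0,0,0,0,0,0]}'
python3 - <<'E'
from h import *
P,u,v=cloud("scene",manip.camera("scene")[1])
m=(abs(P[:,0]-.703)<.025)&(abs(P[:,1]-.02)<.09)&(P[:,2]>.077)&(P[:,2]<.15)
q=P[m]
for y in np.arange(-.06,.1,.01):
    b=q[abs(q[:,1]-y)<.005];print(round(y,2),len(b),b[:,2].max().round(3) if len(b) else 0)
E
```

```text
clock: 5.3
position: [0.7072, -0.0143, 0.1251]
ee_rot: [1.0, 0.024, -0.0, 0.0]
ft_force: [-1.7, 0.6, 0.6]
grip_width: 0.001
grasp_force: 0.2
-0.06 0 0
-0.05 0 0
-0.04 7 0.079
-0.03 71 0.149
-0.02 71 0.15
-0.01 79 0.149
0.0 73 0.149
0.01 41 0.096
0.02 27 0.093
0.03 24 0.09
0.04 27 0.088
0.05 44 0.086
0.06 32 0.087
0.07 3 0.077
0.08 2 0.078
0.09 0 0
```

```bash
python3 -m creep '{"slide":[[-0.002,0.0065,0.004],[0,0.0065,0.006],[0,0.005,0.006],[0,0.004,0.007],[0,0.002,0.007],[0,0.002,0.007],[0,0,0.002],[0,0,0]],"twist":[0,0,0,0,0,0,0,0]}'
python3 - <<'E'
from h import *
import cv2
P,u,v=cloud("scene",manip.camera("scene")[1])
im,d=manip.camera("wrist");cv2.imwrite("pics/w3.png",im)
m=(abs(P[:,0]-.703)<.025)&(abs(P[:,1]-.02)<.1)&(P[:,2]>.077)&(P[:,2]<.15)
q=P[m]
for y in np.arange(-.08,.1,.01):
    b=q[abs(q[:,1]-y)<.005];print(round(y,2),len(b),b[:,2].max().round(3) if len(b) else 0)
E
```

```text
clock: 6.35
position: [0.7064, -0.0398, 0.0871]
ee_rot: [1.0, 0.024, 0.0, 0.0]
ft_force: [-4.8, -0.9, 7.1]
grip_width: 0.0
grasp_force: 3.8
-0.08 8 0.149
-0.07 61 0.149
-0.06 101 0.15
-0.05 153 0.144
-0.04 102 0.148
-0.03 50 0.143
-0.02 77 0.149
-0.01 107 0.15
-0.0 112 0.15
0.01 37 0.093
0.02 29 0.085
0.03 30 0.083
0.04 26 0.082
0.05 50 0.088
0.06 18 0.086
0.07 5 0.08
0.08 0 0
0.09 0 0
```

View pics/w3.png

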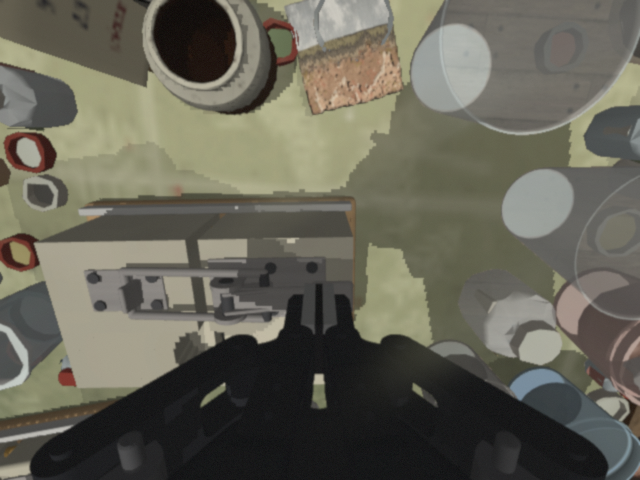

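The lever is down, the gap has narrowed and the bar is hooked at about (125,290). I'll press a little more, then lift off and check.

```bash
python3 -m creep '{"slide":[[0,0,0.002],[0,0,0.001],[0,0,0],[0,0,-0.01],[0,0,-0.04],[0,0,-0.05],[0,0,-0.05],[0,0,0]],"twist":[0,0,0,0,0,0,0,0]}'
python3 - <<'E'
from h import *
import cv2
im0,d=manip.camera("scene");P,u,v=cloud("scene",d)
im,dw=manip.camera("wrist");W=cloud("wrist",dw)[0]
cv2.imwrite("pics/s4.png",np.hstack([cv2.resize(im0[220:345,335:455],(384,400),interpolation=2),cv2.resize(im[150:400,60:320],(416,400))]))
for P in(P,W):
  q=P[(abs(P[:,0]-.704)<.005)&(P[:,1]<-.02)&(P[:,1]>-.068)&(P[:,2]>.08)&(P[:,2]<.12)]
  print(len(q)); 
  if len(q)>5: print(np.degrees(np.arctan(np.polyfit(q[:,1],q[:,2],1)[0])),q[:,2].min(),q[:,2].max(),q[:,1].min())
E
```

```text
clock: 7.45
position: [0.7084, -0.039, 0.2384]
ee_rot: [1.0, 0.024, 0.004, 0.0]
ft_force: [0.1, 0.0, -0.3]
grip_width: 0.001
grasp_force: 0.0
110
-0.9418286788704779 0.08247878955362893 0.09050922656583595 -0.057703684809956926
409
-0.92384811689432 0.08156374925169917 0.08602155287691611 -0.05661840231008635
```

View pics/s4.png

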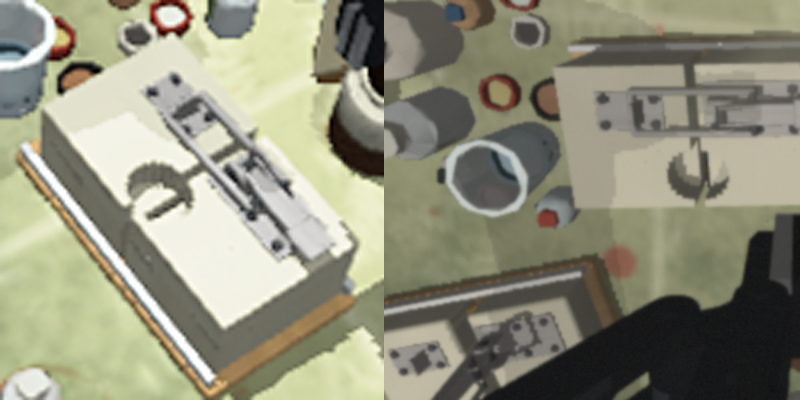

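The handle lies level to within 1° and stays there with the robot clear. The seam gap has clearly shrunk, and the bail legs span over to the keeper, at about (190,110) in the left panel. The low mould is unchanged. I'm handing in.

```bash
python3 -c "
from workcell import manip
print(manip.hand_in())"
```

```text
the job is handed in; nothing more can be done
None
```

The tall mould is closed and handed in: bail hooked behind the keeper, lever level past centre and holding with the robot clear, low mould left open; the hand-in gave no verdict, and hooking was judged by eye from the bail and the narrowed gap.

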